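# Gauge the bearing blocks and take out the faulty one

## Robot

A 6-joint arm with a two-finger parallel gripper is mounted at the origin on a cart in front of the work surface, level with it; the furniture and walls round the work are solid. World frame = base frame: x ahead of the robot, y to its left, z up, the work surface at z = 0. Lengths are in m, angles in degrees, forces in N, time in s.
With the tool pointing down it reaches from about 0.375 to 0.75 m from the base axis. Payload 9 kg.
Tool frame: the origin (TCP) lies at the very end of the fingers, on their centre line; the grasp point (between the pads) lies 19 mm behind it; z points along the fingers, y is the line along which they close (so a half turn about z gives the same grasp; the last joint's range is limited). The gripper opens to 85 mm and grips with 20 to 120 N. Pads are 22 mm wide; open, the fingers measure 114 mm over their backs; the gripper's body (76 mm by 85 mm) begins 54 mm behind the grasp point. The pads swing forward as they close: fully open they stand 13 mm farther back than shut.
Start: joints at [58.975, 5.964, 5.575, 89.605, 0, 77.527], TCP at [0.191, 0.569, 0.231] pointing down, gripper open.
Joint ranges: [-171.21, 171.21], [-48.23, 106.86], [-62.78, 66.21], [-105.2, 120.99], [-86.42, 89.51], [-180, 180]. Speed limits (degrees/s): [127.2, 127.2, 147.25, 180, 180, 180].

## Interface

Orientations are given as [roll, pitch, yaw] about the fixed x, y, z axes, in that order (R = Rz(yaw) Ry(pitch) Rx(roll)).
In Python, from plant import ctrl gives the robot as it stands.
- The arm moves only by the tool drive_tool, never from a script. Its argument "deltas" is a list of rows, each an object of numbers: "tx", "ty", "tz": the shift along the tool's x, y, z in m; "rx", "ry", "rz": the turn, a rotation vector about the tool's x, y, z in rad; "claw": the opening, from 0 (shut) to 1 (fully open). A call has exactly 10 rows; each row is the pose to reach, as a shift and turn from the pose commanded when the call began, along the tool's axes at that moment; what a row does not reach only later rows make up. A row lasts 1/12 s, in which the tool goes at most 41.7 mm and 7.16 degrees, less where a joint would pass 70% of its speed; a pose out of reach is approached as far as the arm can. A call with a gripper value outside its range is refused whole. The fingers move at their own pace and stop on an object; the grip force is fixed at half the most. Time passes only in rows, so rows that repeat a pose let the fingers close, or fill a call up. It gives the time, the measured TCP pose, the force, the opening and the grip force at its end, in the units of the state.
- ctrl.get_state(): the state, without advancing time (a new reading comes with each control period).
- ctrl.camera(name): name is "scene" or "top"; returns the picture (384x512x3 uint8, red, green, blue); there is no depth.
- ctrl.camera_model(name): a dict with "K" (3x3 intrinsics, pixels), "dist_coeffs" ([k1, k2, p1, p2, k3] as OpenCV has them; the pictures are not rectified), "extrinsics" (4x4, takes a point from world to camera coordinates). Camera axes: x right, y up, looking along -z (the intrinsics and any distortion apply to the point x, -y, -z); pixel columns grow to the right and rows downward; lengths in m; the calibration is good to about 2 mm. A picture is of the moment at which its call begins. camera_model takes no time and is no camera call.
- ctrl.hand_in(): hands the job in; it is judged then, once.
The state is a dict: "time_s": time; "joint_positions": joint angles; "joint_vel": joint speeds; "tau": joint torques, N m; "tool_pos": TCP position; "eef_rot": TCP orientation; "force": force on the tool from outside, world axes, zero at the start; "moment": the same for the moment, N m; "opening": opening from 0.0 (shut) to 1.0 (fully open); "gripper_force": force on a finger pad.
Only numpy, scipy, OpenCV 4.12 (cv2) and the standard library are available. Lean on these libraries where they do the work, as an engineer would, in place of code of your own. Each camera call takes 0.05 s, during which the arm holds its last target. There are 200 camera calls.

## Task

Take the green-handled go gauge from its stand and try it in the bore of each of the three bearing blocks in the rack, left nest first, then the middle, then the right, each time pushing its pin in as far as it will go. Put any block that the pin does not enter all the way into the red reject tray, flat on its floor with the bore upright, leave the sound ones in their nests, and stand the gauge back in its stand.

Things in the scene. Friction and masses are not known exactly. Their poses are not given: they have to be found in the camera images.
- gauge: Go gauge, 88 mm long, about 0.15 kg, upright in the stand at the start: steel pin 16 mm diameter, 36 mm long, tip chamfered 3 mm; collar 29 mm diameter, 4 mm thick; square green handle with black bands 24 x 24 x 48 mm, faces along the body's x and y. Origin: centre of the pin's tip; z up towards the handle.
- gauge_tip (a point): Centre of the tip of the gauge's pin (same point as the gauge's origin).
- gauge_grip (a point): Middle of the gauge's handle, 64 mm above the pin's tip.
- stand: Wooden gauge stand, fixed, 66 x 66 x 44 mm, with a hole 22 mm in diameter and 40 mm deep in its top; the gauge's collar rests on the top. Origin: centre of the underside.
- stand_mouth (a point): Centre of the stand's hole at its top face, 44 mm above the table; z up.
- block_rack: Grey inspection rack, fixed: base plate 130 x 266 x 8 mm with three nests in a row along its y axis, 100 mm apart. Each nest has an end stop beyond both ends of the block (inner faces 94 mm apart, 23 mm above the table) and low side lips (inner faces 50 mm apart, 12.5 mm above the table). Origin: centre of the underside.
- nest_left (a point): Centre of the floor of the leftmost (+y) nest as the robot sees it, 8 mm above the table; the underside of a block rests here.
- nest_middle (a point): Centre of the floor of the middle nest as the robot sees it, 8 mm above the table; the underside of a block rests here.
- nest_right (a point): Centre of the floor of the rightmost (-y) nest as the robot sees it, 8 mm above the table; the underside of a block rests here.
- block_p: One of three look-alike loose aluminium bearing blocks, 90 x 46 x 40 mm (x, y, z), 0.2 to 0.4 kg, with 2 mm of play in its nest; which block is in which nest varies. Origin: centre of the underside; z up; x (long) along the rack's x. A plastic bush (grey 28 mm ring on top, dark inside) lines the upright through bore in its middle. Faulty and sound ones cannot safely be told apart by looking.
- block_p_mouth (a point): Centre of block_p's bore at its top face, 40 mm above its underside; z up. The mouth is 19 mm in diameter. A sound bore is 19 mm all through and takes the pin up to its collar (36 mm); a faulty one narrows to 12 mm inside and stops the pin 12 mm down. A pin that misses the bore stops on the top face.
- block_q: One of three look-alike loose aluminium bearing blocks, 90 x 46 x 40 mm (x, y, z), 0.2 to 0.4 kg, with 2 mm of play in its nest; which block is in which nest varies. Origin: centre of the underside; z up; x (long) along the rack's x. A plastic bush (grey 28 mm ring on top, dark inside) lines the upright through bore in its middle. Faulty and sound ones cannot safely be told apart by looking.
- block_q_mouth (a point): Centre of block_q's bore at its top face, 40 mm above its underside; z up. The mouth is 19 mm in diameter. A sound bore is 19 mm all through and takes the pin up to its collar (36 mm); a faulty one narrows to 12 mm inside and stops the pin 12 mm down. A pin that misses the bore stops on the top face.
- block_r: One of three look-alike loose aluminium bearing blocks, 90 x 46 x 40 mm (x, y, z), 0.2 to 0.4 kg, with 2 mm of play in its nest; which block is in which nest varies. Origin: centre of the underside; z up; x (long) along the rack's x. A plastic bush (grey 28 mm ring on top, dark inside) lines the upright through bore in its middle. Faulty and sound ones cannot safely be told apart by looking.
- block_r_mouth (a point): Centre of block_r's bore at its top face, 40 mm above its underside; z up. The mouth is 19 mm in diameter. A sound bore is 19 mm all through and takes the pin up to its collar (36 mm); a faulty one narrows to 12 mm inside and stops the pin 12 mm down. A pin that misses the bore stops on the top face.
- reject_tray: Red open reject tray, fixed, outside 124 x 150 x 26 mm (x, y, z), walls and floor 4 mm thick, empty. Origin: centre of the underside.

How it is judged (in metres and radians):
On the way, in this order (a step that is already met when the one before it is completed fails the run):
1. the gauge has been pushed as far as it will go into the bore of the block in the left nest (((distance between block_p and nest_left below 0.008 m and horizontal distance between gauge_tip and block_p_mouth below 0.005 m and z of gauge_tip in the frame of block_p_mouth below -0.028 m) or (distance between block_q and nest_left below 0.008 m and horizontal distance between gauge_tip and block_q_mouth below 0.005 m and z of gauge_tip in the frame of block_q_mouth below -0.01 m and contact force between gauge and block_q above 1 N) or (distance between block_r and nest_left below 0.008 m and horizontal distance between gauge_tip and block_r_mouth below 0.005 m and z of gauge_tip in the frame of block_r_mouth below -0.028 m))), for 0.1 s.
2. the gauge has been pushed as far as it will go into the bore of the block in the middle nest (((distance between block_p and nest_middle below 0.008 m and horizontal distance between gauge_tip and block_p_mouth below 0.005 m and z of gauge_tip in the frame of block_p_mouth below -0.028 m) or (distance between block_q and nest_middle below 0.008 m and horizontal distance between gauge_tip and block_q_mouth below 0.005 m and z of gauge_tip in the frame of block_q_mouth below -0.01 m and contact force between gauge and block_q above 1 N) or (distance between block_r and nest_middle below 0.008 m and horizontal distance between gauge_tip and block_r_mouth below 0.005 m and z of gauge_tip in the frame of block_r_mouth below -0.028 m))), for 0.1 s.
3. the gauge has been pushed as far as it will go into the bore of the block in the right nest (((distance between block_p and nest_right below 0.008 m and horizontal distance between gauge_tip and block_p_mouth below 0.005 m and z of gauge_tip in the frame of block_p_mouth below -0.028 m) or (distance between block_q and nest_right below 0.008 m and horizontal distance between gauge_tip and block_q_mouth below 0.005 m and z of gauge_tip in the frame of block_q_mouth below -0.01 m and contact force between gauge and block_q above 1 N) or (distance between block_r and nest_right below 0.008 m and horizontal distance between gauge_tip and block_r_mouth below 0.005 m and z of gauge_tip in the frame of block_r_mouth below -0.028 m))), for 0.1 s.
At the end, for the whole second after the job is handed in: Faulty block flat in the reject tray (centre within 55 mm in x, 68 mm in y of the tray's, under 10 mm up, tilt < 0.1 rad); sound blocks in nests (within 8 mm of a nest centre, tilt < 0.08 rad); gauge pin-down in its stand (within 8 mm of the axis, 30 mm deep, tilt < 0.1 rad); all at rest ((distance between block_p and nest_left below 0.008 m or distance between block_p and nest_middle below 0.008 m or distance between block_p and nest_right below 0.008 m) and angle between each of block_p, block_r's own z axis and vertical below 0.08 rad and (distance between block_r and nest_left below 0.008 m or distance between block_r and nest_middle below 0.008 m or distance between block_r and nest_right below 0.008 m) and x of block_q in the frame of reject_tray between -0.055 and 0.055 m and y of block_q in the frame of reject_tray between -0.068 and 0.068 m and z of block_q in the frame of reject_tray below 0.01 m and angle between each of block_q, gauge's own z axis and vertical below 0.1 rad and horizontal distance between gauge_tip and stand_mouth below 0.008 m and z of gauge_tip in the frame of stand_mouth below -0.03 m and linear speed of each of block_p, block_q, block_r, gauge below 0.01 m/s); the robot touches nothing.
It also fails if it takes over 70 s, if anything falls off the work surface, if the arm or the gripper's body presses on something with over 40 N, if the wrist force passes 120 N, or if a joint passes its speed limit or range.

## Working session

There is one attempt and no reset: what is moved stays moved. The work goes in short steps, Python scripts to look and compute and a tool call to move; the robot and the scene stay as the last step left them, time stands still between calls to the robot, and variables do not carry over. Pictures are saved under pics/ and viewed, at most 10 in all, crops included, and the job is handed in when it is done.

Besides the shell and the picture viewer there is one more tool, called after "Call:" as a command line: name --argument value ..., lists and objects as JSON in quotes. drive_tool: Moves the arm, as the interface text tells. Its arguments: {"type":"object","properties":{"deltas":{"type":"array","items":{"type":"object","properties":{"tx":{"type":"number"},"ty":{"type":"number"},"tz":{"type":"number"},"rx":{"type":"number"},"ry":{"type":"number"},"rz":{"type":"number"},"claw":{"type":"number"}}}}},"required":["deltas"]}

```bash
ls; mkdir -p pics
python3 - <<'E'
from plant import ctrl
import cv2,numpy as np
s=ctrl.get_state();print({k:np.round(v,3) for k,v in s.items()})
ims=[]
for n in("scene","top"):
    im=ctrl.camera(n);cv2.imwrite(f"pics/{n}0.png",im[...,::-1])
    m=ctrl.camera_model(n);print(n,np.round(m["K"],1).tolist(),m["dist_coeffs"],np.round(m["extrinsics"],3).tolist())
E
```

```text
pics
{'time_s': np.float64(0.0), 'joint_positions': array([58.976,  5.996,  5.526, 89.604,  0.   , 77.527]), 'joint_vel': array([-0.032, -0.052,  0.08 , -0.131,  0.055,  0.091]), 'tau': array([ 0.0000e+00, -5.5694e+01,  5.0364e+01,  1.7000e-02, -0.0000e+00,
       -0.0000e+00]), 'tool_pos': array([0.191, 0.569, 0.231]), 'eef_rot': array([-1.79927e+02, -1.60000e-02,  1.61449e+02]), 'force': array([ 0.277,  0.135, -0.445]), 'moment': array([-0.053,  0.002, -0.007]), 'gripper_force': np.float64(0.0), 'opening': np.float64(1.004)}
scene [[384.3, 0.0, 262.6], [0.0, 384.3, 192.4], [0.0, 0.0, 1.0]] [0.03573422 0.         0.         0.         0.        ] [[-0.773, -0.634, -0.017, 0.429], [0.443, -0.559, 0.701, -0.308], [-0.454, 0.534, 0.713, -0.643], [0.0, 0.0, 0.0, 1.0]]
top [[381.4, 0.0, 255.3], [0.0, 381.4, 192.9], [0.0, 0.0, 1.0]] [0.03158854 0.         0.         0.         0.        ] [[0.008, -1.0, 0.006, -0.022], [0.985, 0.008, 0.174, -0.558], [-0.174, 0.005, 0.985, -0.836], [0.0, 0.0, 0.0, 1.0]]
```

View pics/scene0.png

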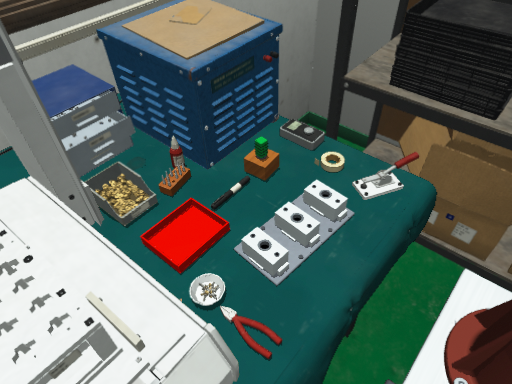

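View pics/top0.png

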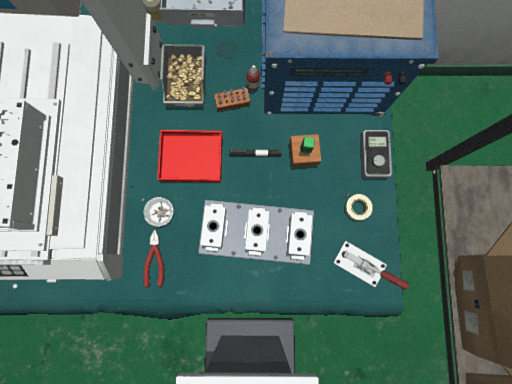

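The scene view shows the rack with three white blocks (bores near 265,245; 297,217; 325,187), the red tray (186,234) and the gauge on its orange stand (262,150). The top view has bores at (213,227), (257,230) and (300,234), the tray at (190,156) and the gauge at (308,145).

```bash
cat > h.py <<'E'
from plant import ctrl
import cv2,numpy as np
def ray(n,uv):
    m=ctrl.camera_model(n);K=np.array(m["K"]);E=np.array(m["extrinsics"])
    p=cv2.undistortPoints(np.array([[uv]],float),K,np.array(m["dist_coeffs"]))[0,0]
    d=E[:3,:3].T@np.array([p[0],-p[1],-1.]);return -E[:3,:3].T@E[:3,3],d
def plane(n,uv,z):
    c,d=ray(n,uv);return c+d*(z-c[2])/d[2]
def proj(n,P):
    m=ctrl.camera_model(n);E=np.array(m["extrinsics"]);p=E[:3,:3]@P+E[:3,3]
    return cv2.projectPoints(np.array([[p[0],-p[1],-p[2]]]),np.zeros(3),np.zeros(3),np.array(m["K"]),np.array(m["dist_coeffs"]))[0].ravel()
def tri(a,b):
    (c,d),(e,f)=ray("scene",a),ray("top",b)
    s=np.linalg.lstsq(np.c_[d,-f],e-c,rcond=None)[0];P,Q=c+d*s[0],e+f*s[1]
    return (P+Q)/2,np.linalg.norm(P-Q)
def blobs(mask,lo,hi):
    n,l,s,c=cv2.connectedComponentsWithStats(mask.astype(np.uint8))
    return [(c[i],s[i][4],l==i) for i in range(1,n) if lo<s[i][4]<hi]
def pic(im,x0,y0,x1,y1,k,name):
    cv2.imwrite(name,cv2.resize(im[y0:y1,x0:x1,::-1],None,fx=k,fy=k,interpolation=cv2.INTER_CUBIC))
E
cat > m.py <<'E'
from h import *
np.set_printoptions(precision=4,suppress=True)
im={n:cv2.imread(f"pics/{n}0.png")[...,::-1].astype(int) for n in("scene","top")}
win={"scene":(235,180,350,280),"top":(195,200,315,265)}
for n,I in im.items():
    r,g,b=I[...,0],I[...,1],I[...,2]
    x0,y0,x1,y1=win[n]
    d=np.zeros(r.shape,bool);d[y0:y1,x0:x1]=(I.max(2)<75)[y0:y1,x0:x1]
    for c,a,m in blobs(d,15,200):print(n,"dark",c,a,plane(n,c,.048))
    for c,a,m in blobs((g>120)&(r<80)&(b<110),15,600):print(n,"green",c,a,plane(n,c,.096),cv2.minAreaRect(np.argwhere(m)[:,::-1].astype(np.float32)))
    for c,a,m in blobs((r>120)&(g<70)&(b<70),800,1e5):
        R=cv2.minAreaRect(np.argwhere(m)[:,::-1].astype(np.float32));print(n,"red",c,a,[plane(n,q,.026) for q in cv2.boxPoints(R)])
    for c,a,m in blobs((r>150)&(g>60)&(g<150)&(b<80),100,1500):print(n,"orange",c,a,plane(n,c,.044))
    w=np.zeros(r.shape,bool);w[y0:y1,x0:x1]=(I.min(2)>170)[y0:y1,x0:x1]
    for c,a,m in blobs(w,150,3000):
        R=cv2.minAreaRect(np.argwhere(m)[:,::-1].astype(np.float32));print(n,"white",c,a,R)
E
python3 m.py
python3 - <<'E'
import cv2,numpy as np
I=cv2.imread("pics/top0.png")
cv2.imwrite("pics/c1.png",np.hstack([cv2.resize(I[195:270,195:320],(500,300),interpolation=cv2.INTER_CUBIC),cv2.resize(I[125:175,280:330],(300,300),interpolation=cv2.INTER_CUBIC)]))
E
```

```text
scene dark [242.475 184.55 ] 80 [ 0.6332 -0.0212  0.048 ]
scene dark [325.1622 193.7838] 37 [ 0.4643 -0.1163  0.048 ]
scene dark [296.6429 217.4048] 42 [ 0.4734 -0.0178  0.048 ]
scene dark [329.4444 236.8333] 18 [ 0.3897 -0.017   0.048 ]
scene dark [264.2037 244.9444] 54 [0.4817 0.0832 0.048 ]
scene dark [250.931  264.4483] 29 [0.4723 0.1357 0.048 ]
scene dark [296.1429 267.8286] 35 [0.3991 0.0869 0.048 ]
scene green [260.6491 139.7895] 57 [ 0.6681 -0.1324  0.096 ] ((260.7500305175781, 139.75001525878906), (7.77817440032959, 8.485280990600586), 45.0)
scene red [184.2433 233.442 ] 2622 [array([0.7177, 0.2192, 0.026 ]), array([0.737 , 0.0376, 0.026 ]), array([0.594 , 0.0724, 0.026 ]), array([0.5914, 0.236 , 0.026 ])]
scene red [461.9877 342.5475] 1136 [array([0.1049, 0.0965, 0.026 ]), array([ 0.1375, -0.0397,  0.026 ]), array([ 0.0923, -0.0656,  0.026 ]), array([0.0657, 0.0723, 0.026 ])]
scene orange [261.017  157.7489] 235 [ 0.6638 -0.127   0.044 ]
scene orange [173.485  178.2036] 167 [0.7818 0.0632 0.044 ]
scene white [325.6521 193.9344] 457 ((325.308837890625, 193.5146942138672), (4
[... 428 characters left out ...]
0213  0.048 ]
top dark [299.8298 234.0213] 47 [ 0.4642 -0.1199  0.048 ]
top red [186.4133 153.1181] 1643 [array([0.7138, 0.221 , 0.026 ]), array([0.7156, 0.0674, 0.026 ]), array([0.5931, 0.0647, 0.026 ]), array([0.5917, 0.2149, 0.026 ])]
top orange [153.0606 265.6364] 165 [0.3912 0.2109 0.044 ]
top white [212.2753 224.8327] 741 ((212.21458435058594, 225.64013671875), (20.976215362548828, 45.238319396972656), 6.581944942474365)
top white [256.5434 229.1482] 830 ((256.3841552734375, 229.04269409179688), (25.288820266723633, 43.51002502441406), 6.340191841125488)
top white [300.4232 233.2978] 742 ((300.5393981933594, 232.5469207763672), (21.180938720703125, 43.7912712097168), 4.969740867614746)
```

View pics/c1.png

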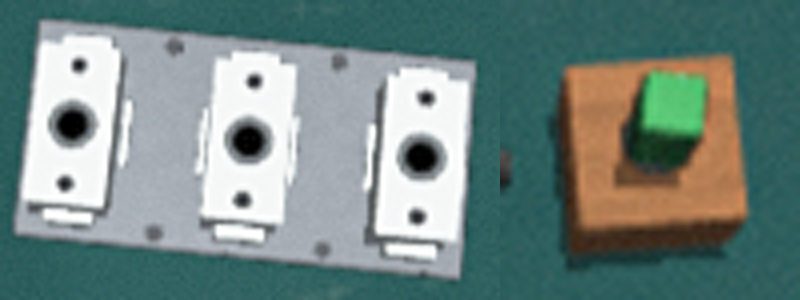

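The crop shows the three bores and the gauge's square handle, both turned about 5° clockwise in the image. Next I'll check the white machine's height and fix the gauge's position.

Run:
```python
from h import *
np.set_printoptions(precision=3,suppress=True)
I=cv2.imread("pics/top0.png")[...,::-1].astype(int)
h={n:cv2.cvtColor(cv2.imread(f"pics/{n}0.png"),cv2.COLOR_BGR2HSV) for n in("scene","top")}
C={}
for n,(x0,y0,x1,y1),zs in(("scene",(240,125,285,160),.096),("top",(290,130,325,160),.096)):
    H=h[n];m=np.zeros(H.shape[:2],bool);m[y0:y1,x0:x1]=((abs(H[...,0].astype(int)-65)<15)&(H[...,1]>130)&(H[...,2]>130))[y0:y1,x0:x1]
    for c,a,mm in blobs(m,10,600):C[n]=c;print(n,c,a,plane(n,c,.096),cv2.minAreaRect(np.argwhere(mm)[:,::-1].astype(np.float32)))
o=((abs(h["top"][...,0].astype(int)-11)<6)&(h["top"][...,1]>110));o[:120]=0;o[180:]=0;o[:,:270]=0
for c,a,m in blobs(o,100,2000):
    R=cv2.boxPoints(cv2.minAreaRect(np.argwhere(m)[:,::-1].astype(np.float32)));print("stand",c,a,[plane("top",q,.044)[:2] for q in R])
print(tri(C["scene"],C["top"]))
for q in((130,150),(105,150),(120,275),(105,262)):print(q,plane("top",q,0))
# does the edge height fit: side face vertical -> solve z so that y matches
y0=plane("top",(130,150),0)[1];c,d=ray("top",(105,150));print("h",c[2]+d[2]*(y0-c[1])/d[1])
for t in((235,360),(212,335),(205,350)):print(t,plane("scene",t,0),plane("scene",t,.15))
```

```text
scene [260.698 139.887] 53 [ 0.668 -0.132  0.096] ((260.60003662109375, 139.80001831054688), (9.838699340820312, 6.260990142822266), 26.56505012512207)
top [308.434 141.892] 83 [ 0.668 -0.136  0.096] ((308.5, 142.0), (8.0, 9.0), 90.0)
stand [304.08  151.766] 671 [array([ 0.698, -0.098]), array([ 0.704, -0.168]), array([ 0.63 , -0.172]), array([ 0.624, -0.103])]
(array([ 0.67 , -0.136,  0.092]), np.float64(0.0021772910789358874))
(130, 150) [0.673 0.295 0.   ]
(105, 150) [0.672 0.356 0.   ]
(120, 275) [0.369 0.298 0.   ]
(105, 262) [0.399 0.335 0.   ]
h 0.15309249539499037
(235, 360) [0.389 0.278 0.   ] [0.342 0.314 0.15 ]
(212, 335) [0.451 0.272 0.   ] [0.391 0.309 0.15 ]
(205, 350) [0.442 0.299 0.   ] [0.383 0.33  0.15 ]
```

Call:
drive_tool --deltas '[{"tx": -0.02,"ty": -0.022,"rz": -0.02},{"tx": -0.05,"ty": -0.056,"rz": -0.06},{"tx": -0.078,"ty": -0.087,"rz": -0.1},{"tx": -0.105,"ty": -0.118,"rz": -0.14},{"tx": -0.132,"ty": -0.149,"rz": -0.18},{"tx": -0.159,"ty": -0.18,"rz": -0.21},{"tx": -0.186,"ty": -0.211,"rz": -0.2365},{"tx": -0.213,"ty": -0.242,"rz": -0.2365},{"tx": -0.236,"ty": -0.268,"rz": -0.2365},{"tx": -0.236,"ty": -0.268,"rz": -0.2365}]'

```text
invalid input at $.deltas[0]: expected keys tx, ty, tz, rx, ry, rz, claw
```

Call:
drive_tool --deltas '[{"tx": -0.02,"ty": -0.022,"tz": 0,"rx": 0,"ry": 0,"rz": -0.02,"claw": 1},{"tx": -0.05,"ty": -0.056,"tz": 0,"rx": 0,"ry": 0,"rz": -0.06,"claw": 1},{"tx": -0.078,"ty": -0.087,"tz": 0,"rx": 0,"ry": 0,"rz": -0.1,"claw": 1},{"tx": -0.105,"ty": -0.118,"tz": 0,"rx": 0,"ry": 0,"rz": -0.14,"claw": 1},{"tx": -0.132,"ty": -0.149,"tz": 0,"rx": 0,"ry": 0,"rz": -0.18,"claw": 1},{"tx": -0.159,"ty": -0.18,"tz": 0,"rx": 0,"ry": 0,"rz": -0.21,"claw": 1},{"tx": -0.186,"ty": -0.211,"tz": 0,"rx": 0,"ry": 0,"rz": -0.2365,"claw": 1},{"tx": -0.213,"ty": -0.242,"tz": 0,"rx": 0,"ry": 0,"rz": -0.2365,"claw": 1},{"tx": -0.236,"ty": -0.268,"tz": 0,"rx": 0,"ry": 0,"rz": -0.2365,"claw": 1},{"tx": -0.236,"ty": -0.268,"tz": 0,"rx": 0,"ry": 0,"rz": -0.2365,"claw": 1}]'

```text
time_s: 0.93
tool_pos: [0.3315, 0.235, 0.2311]
eef_rot: [-179.9, 0.0, 174.6]
force: [-0.9, 0.3, -0.0]
opening: 1.001
gripper_force: 0.0
```

Call:
drive_tool --deltas '[{"tx": -0.02,"ty": -0.018,"tz": 0,"rx": 0,"ry": 0,"rz": 0,"claw": 1},{"tx": -0.05,"ty": -0.046,"tz": 0,"rx": 0,"ry": 0,"rz": 0,"claw": 1},{"tx": -0.08,"ty": -0.074,"tz": 0,"rx": 0,"ry": 0,"rz": 0,"claw": 1},{"tx": -0.11,"ty": -0.102,"tz": 0,"rx": 0,"ry": 0,"rz": 0,"claw": 1},{"tx": -0.14,"ty": -0.13,"tz": 0,"rx": 0,"ry": 0,"rz": 0,"claw": 1},{"tx": -0.17,"ty": -0.158,"tz": 0,"rx": 0,"ry": 0,"rz": 0,"claw": 1},{"tx": -0.2,"ty": -0.186,"tz": 0,"rx": 0,"ry": 0,"rz": 0,"claw": 1},{"tx": -0.23,"ty": -0.214,"tz": 0,"rx": 0,"ry": 0,"rz": 0,"claw": 1},{"tx": -0.255,"ty": -0.238,"tz": 0,"rx": 0,"ry": 0,"rz": 0,"claw": 1},{"tx": -0.27,"ty": -0.25,"tz": 0,"rx": 0,"ry": 0,"rz": 0,"claw": 1}]'

```text
time_s: 1.77
tool_pos: [0.5781, -0.0359, 0.23]
eef_rot: [-180.0, -0.0, 174.9]
force: [0.3, -0.4, -0.2]
opening: 1.002
gripper_force: 0.0
```

Call:
drive_tool --deltas '[{"tx": -0.01,"ty": -0.01,"tz": 0,"rx": 0,"ry": 0,"rz": 0,"claw": 0.8},{"tx": -0.03,"ty": -0.03,"tz": 0,"rx": 0,"ry": 0,"rz": 0,"claw": 0.7},{"tx": -0.055,"ty": -0.05,"tz": 0.01,"rx": 0,"ry": 0,"rz": 0,"claw": 0.7},{"tx": -0.08,"ty": -0.07,"tz": 0.02,"rx": 0,"ry": 0,"rz": 0,"claw": 0.7},{"tx": -0.095,"ty": -0.085,"tz": 0.035,"rx": 0,"ry": 0,"rz": 0,"claw": 0.7},{"tx": -0.098,"ty": -0.088,"tz": 0.05,"rx": 0,"ry": 0,"rz": 0,"claw": 0.7},{"tx": -0.098,"ty": -0.088,"tz": 0.065,"rx": 0,"ry": 0,"rz": 0,"claw": 0.7},{"tx": -0.098,"ty": -0.088,"tz": 0.08,"rx": 0,"ry": 0,"rz": 0,"claw": 0.7},{"tx": -0.098,"ty": -0.088,"tz": 0.09,"rx": 0,"ry": 0,"rz": 0,"claw": 0.7},{"tx": -0.098,"ty": -0.088,"tz": 0.09,"rx": 0,"ry": 0,"rz": 0,"claw": 0.7}]'

```text
time_s: 2.6
tool_pos: [0.6651, -0.1282, 0.1381]
eef_rot: [179.9, -0.2, 175.0]
force: [0.1, 1.0, -0.3]
opening: 0.7
gripper_force: 0.0
```

Run:
```python
from h import *
a=ctrl.camera("scene");b=ctrl.camera("top");s=ctrl.get_state();print(s["tool_pos"],s["eef_rot"],s["opening"])
k=lambda im,x,y,w:cv2.resize(im[y:y+w,x:x+w,::-1],(390,390),interpolation=cv2.INTER_CUBIC)
for n in("scene","top"):
  for P in([.668,-.134,.096],s["tool_pos"]):print(n,proj(n,np.array(P)))
cv2.imwrite("pics/v1.png",np.hstack([k(a,210,90,100),k(b,255,100,100)]))
```

```text
[ 0.66634277 -0.128715    0.14130777] [ 1.79983574e+02 -3.01332211e-02  1.75012092e+02] 0.7006454774940811
scene [261.09810751 139.47817436]
scene [259.83535828 125.55514994]
top [307.54793952 141.68206272]
top [308.08107339 135.89223764]
```

View pics/v1.png

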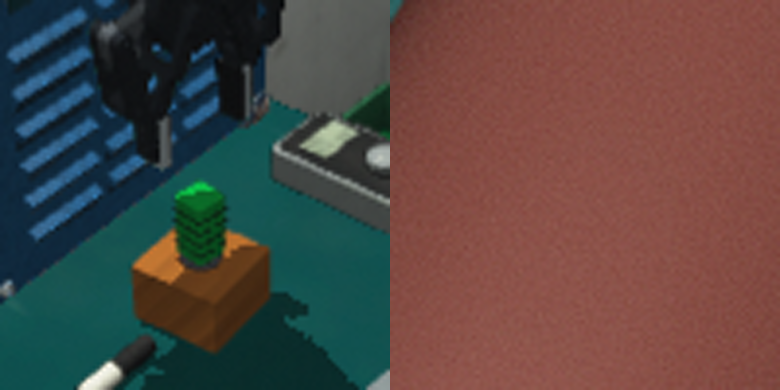

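The left crop shows the open fingers straddling the handle, with the handle top at about (261,139). The top view is blocked by the arm. I'll go down and grip.

Call:
drive_tool --deltas '[{"tx": -0.002,"ty": -0.0055,"tz": 0,"rx": 0,"ry": 0,"rz": 0,"claw": 0.7},{"tx": -0.002,"ty": -0.0055,"tz": 0.01,"rx": 0,"ry": 0,"rz": 0,"claw": 0.7},{"tx": -0.002,"ty": -0.0055,"tz": 0.02,"rx": 0,"ry": 0,"rz": 0,"claw": 0.7},{"tx": -0.002,"ty": -0.0055,"tz": 0.03,"rx": 0,"ry": 0,"rz": 0,"claw": 0.7},{"tx": -0.002,"ty": -0.0055,"tz": 0.04,"rx": 0,"ry": 0,"rz": 0,"claw": 0.7},{"tx": -0.002,"ty": -0.0055,"tz": 0.05,"rx": 0,"ry": 0,"rz": 0,"claw": 0.7},{"tx": -0.002,"ty": -0.0055,"tz": 0.06,"rx": 0,"ry": 0,"rz": 0,"claw": 0.7},{"tx": -0.002,"ty": -0.0055,"tz": 0.07,"rx": 0,"ry": 0,"rz": 0,"claw": 0.7},{"tx": -0.002,"ty": -0.0055,"tz": 0.08,"rx": 0,"ry": 0,"rz": 0,"claw": 0.7},{"tx": -0.002,"ty": -0.0055,"tz": 0.085,"rx": 0,"ry": 0,"rz": 0,"claw": 0.7}]'

```text
time_s: 3.53
tool_pos: [0.6673, -0.1344, 0.0542]
eef_rot: [180.0, -0.1, 175.0]
force: [-0.5, -0.4, -0.5]
opening: 0.705
gripper_force: 0.0
```

Call:
drive_tool --deltas '[{"tx": 0,"ty": 0,"tz": 0,"rx": 0,"ry": 0,"rz": 0,"claw": 0.5},{"tx": 0,"ty": 0,"tz": 0,"rx": 0,"ry": 0,"rz": 0,"claw": 0.4},{"tx": 0,"ty": 0,"tz": 0,"rx": 0,"ry": 0,"rz": 0,"claw": 0.35},{"tx": 0,"ty": 0,"tz": 0,"rx": 0,"ry": 0,"rz": 0,"claw": 0.32},{"tx": 0,"ty": 0,"tz": 0,"rx": 0,"ry": 0,"rz": 0,"claw": 0.3},{"tx": 0,"ty": 0,"tz": 0,"rx": 0,"ry": 0,"rz": 0,"claw": 0.28},{"tx": 0,"ty": 0,"tz": 0,"rx": 0,"ry": 0,"rz": 0,"claw": 0.2},{"tx": 0,"ty": 0,"tz": 0,"rx": 0,"ry": 0,"rz": 0,"claw": 0.1},{"tx": 0,"ty": 0,"tz": 0,"rx": 0,"ry": 0,"rz": 0,"claw": 0},{"tx": 0,"ty": 0,"tz": 0,"rx": 0,"ry": 0,"rz": 0,"claw": 0}]'

```text
time_s: 4.37
tool_pos: [0.6685, -0.1349, 0.0571]
eef_rot: [-180.0, 0.1, 175.0]
force: [-0.6, 0.8, 5.5]
opening: 0.272
gripper_force: 58.9
```

Call:
drive_tool --deltas '[{"tx": 0,"ty": 0,"tz": -0.005,"rx": 0,"ry": 0,"rz": 0,"claw": 0},{"tx": 0,"ty": 0,"tz": -0.015,"rx": 0,"ry": 0,"rz": 0,"claw": 0},{"tx": 0,"ty": 0,"tz": -0.03,"rx": 0,"ry": 0,"rz": 0,"claw": 0},{"tx": 0,"ty": 0,"tz": -0.045,"rx": 0,"ry": 0,"rz": 0,"claw": 0},{"tx": 0,"ty": 0,"tz": -0.06,"rx": 0,"ry": 0,"rz": 0,"claw": 0},{"tx": 0.01,"ty": 0.01,"tz": -0.075,"rx": 0,"ry": 0,"rz": 0,"claw": 0},{"tx": 0.03,"ty": 0.03,"tz": -0.085,"rx": 0,"ry": 0,"rz": 0,"claw": 0},{"tx": 0.05,"ty": 0.05,"tz": -0.09,"rx": 0,"ry": 0,"rz": 0,"claw": 0},{"tx": 0.075,"ty": 0.075,"tz": -0.09,"rx": 0,"ry": 0,"rz": 0,"claw": 0},{"tx": 0.1,"ty": 0.1,"tz": -0.09,"rx": 0,"ry": 0,"rz": 0,"claw": 0}]'

```text
time_s: 5.2
tool_pos: [0.5763, -0.0258, 0.1471]
eef_rot: [-180.0, 0.1, 175.0]
force: [0.7, -0.1, -1.3]
opening: 0.276
gripper_force: 58.8
```

Call:
drive_tool --deltas '[{"tx": 0.025,"ty": 0.025,"tz": 0,"rx": 0,"ry": 0,"rz": 0,"claw": 0},{"tx": 0.05,"ty": 0.05,"tz": 0,"rx": 0,"ry": 0,"rz": 0,"claw": 0},{"tx": 0.075,"ty": 0.073,"tz": 0,"rx": 0,"ry": 0,"rz": 0,"claw": 0},{"tx": 0.095,"ty": 0.09,"tz": 0,"rx": 0,"ry": 0,"rz": 0,"claw": 0},{"tx": 0.103,"ty": 0.098,"tz": 0.01,"rx": 0,"ry": 0,"rz": 0,"claw": 0},{"tx": 0.103,"ty": 0.098,"tz": 0.015,"rx": 0,"ry": 0,"rz": 0,"claw": 0},{"tx": 0.103,"ty": 0.098,"tz": 0.02,"rx": 0,"ry": 0,"rz": 0,"claw": 0},{"tx": 0.103,"ty": 0.098,"tz": 0.025,"rx": 0,"ry": 0,"rz": 0,"claw": 0},{"tx": 0.103,"ty": 0.098,"tz": 0.028,"rx": 0,"ry": 0,"rz": 0,"claw": 0},{"tx": 0.103,"ty": 0.098,"tz": 0.028,"rx": 0,"ry": 0,"rz": 0,"claw": 0}]'

```text
time_s: 6.03
tool_pos: [0.483, 0.0795, 0.1175]
eef_rot: [180.0, -0.1, 174.9]
force: [-0.3, 1.2, -1.4]
opening: 0.273
gripper_force: 58.9
```

Run:
```python
from h import *
a=ctrl.camera("scene");s=ctrl.get_state();print(s["tool_pos"],s["eef_rot"],s["opening"],s["force"])
p=np.array(s["tool_pos"])
for P in(p-[0,0,.048],p,[.4816,.0813,.048]):print(proj("scene",np.array(P)))
pic(a,215,150,325,270,5,"pics/v2.png")
```

```text
[0.48316577 0.07961418 0.11789746] [ 1.79996128e+02 -4.99197922e-02  1.74941644e+02] 0.2735297157862025 [ 0.07775591 -0.13186381 -0.98336486]
[264.62628782 236.84462528]
[264.28606476 221.32196355]
[264.84520254 244.38990113]
```

View pics/v2.png

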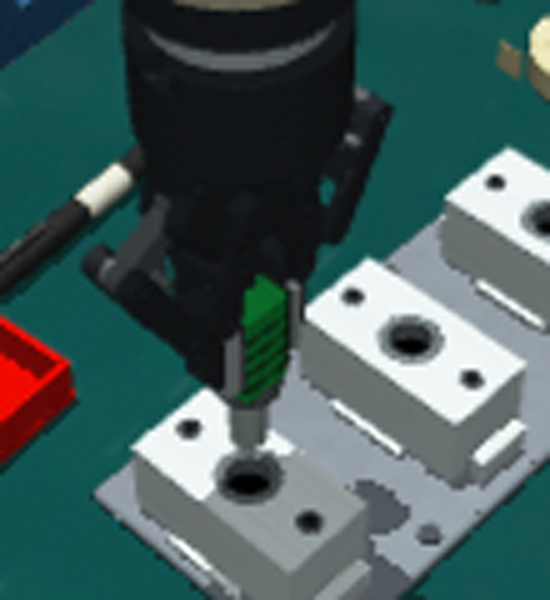

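The crop shows the pin tip at about (265,239), directly over the left bore at (264.8,246), and aligned to about 1 mm.

Call:
drive_tool --deltas '[{"tx": 0.0005,"ty": 0.001,"tz": 0.004,"rx": 0,"ry": 0,"rz": 0,"claw": 0},{"tx": 0.0005,"ty": 0.001,"tz": 0.008,"rx": 0,"ry": 0,"rz": 0,"claw": 0},{"tx": 0.0005,"ty": 0.001,"tz": 0.012,"rx": 0,"ry": 0,"rz": 0,"claw": 0},{"tx": 0.0005,"ty": 0.001,"tz": 0.015,"rx": 0,"ry": 0,"rz": 0,"claw": 0},{"tx": 0.0005,"ty": 0.001,"tz": 0.018,"rx": 0,"ry": 0,"rz": 0,"claw": 0},{"tx": 0.0005,"ty": 0.001,"tz": 0.021,"rx": 0,"ry": 0,"rz": 0,"claw": 0},{"tx": 0.0005,"ty": 0.001,"tz": 0.024,"rx": 0,"ry": 0,"rz": 0,"claw": 0},{"tx": 0.0005,"ty": 0.001,"tz": 0.027,"rx": 0,"ry": 0,"rz": 0,"claw": 0},{"tx": 0.0005,"ty": 0.001,"tz": 0.03,"rx": 0,"ry": 0,"rz": 0,"claw": 0},{"tx": 0.0005,"ty": 0.001,"tz": 0.031,"rx": 0,"ry": 0,"rz": 0,"claw": 0}]'

```text
time_s: 6.92
tool_pos: [0.4824, 0.0813, 0.0867]
eef_rot: [180.0, -0.0, 175.0]
force: [-0.2, 0.1, -3.0]
opening: 0.275
gripper_force: 58.9
```

Call:
drive_tool --deltas '[{"tx": 0,"ty": 0,"tz": 0.001,"rx": 0,"ry": 0,"rz": 0,"claw": 0},{"tx": 0,"ty": 0,"tz": 0.002,"rx": 0,"ry": 0,"rz": 0,"claw": 0},{"tx": 0,"ty": 0,"tz": 0.003,"rx": 0,"ry": 0,"rz": 0,"claw": 0},{"tx": 0,"ty": 0,"tz": 0.004,"rx": 0,"ry": 0,"rz": 0,"claw": 0},{"tx": 0,"ty": 0,"tz": 0.005,"rx": 0,"ry": 0,"rz": 0,"claw": 0},{"tx": 0,"ty": 0,"tz": 0.006,"rx": 0,"ry": 0,"rz": 0,"claw": 0},{"tx": 0,"ty": 0,"tz": 0.006,"rx": 0,"ry": 0,"rz": 0,"claw": 0},{"tx": 0,"ty": 0,"tz": 0.006,"rx": 0,"ry": 0,"rz": 0,"claw": 0},{"tx": 0,"ty": 0,"tz": 0.006,"rx": 0,"ry": 0,"rz": 0,"claw": 0},{"tx": 0,"ty": 0,"tz": 0.006,"rx": 0,"ry": 0,"rz": 0,"claw": 0}]'

```text
time_s: 7.75
tool_pos: [0.4827, 0.0812, 0.0814]
eef_rot: [180.0, 0.0, 175.0]
force: [-0.3, -0.2, -2.1]
opening: 0.275
gripper_force: 58.9
```

Call:
drive_tool --deltas '[{"tx": 0,"ty": 0,"tz": 0.002,"rx": 0,"ry": 0,"rz": 0,"claw": 0},{"tx": 0,"ty": 0,"tz": 0.004,"rx": 0,"ry": 0,"rz": 0,"claw": 0},{"tx": 0,"ty": 0,"tz": 0.007,"rx": 0,"ry": 0,"rz": 0,"claw": 0},{"tx": 0,"ty": 0,"tz": 0.01,"rx": 0,"ry": 0,"rz": 0,"claw": 0},{"tx": 0,"ty": 0,"tz": 0.013,"rx": 0,"ry": 0,"rz": 0,"claw": 0},{"tx": 0,"ty": 0,"tz": 0.016,"rx": 0,"ry": 0,"rz": 0,"claw": 0},{"tx": 0,"ty": 0,"tz": 0.0185,"rx": 0,"ry": 0,"rz": 0,"claw": 0},{"tx": 0,"ty": 0,"tz": 0.0205,"rx": 0,"ry": 0,"rz": 0,"claw": 0},{"tx": 0,"ty": 0,"tz": 0.0215,"rx": 0,"ry": 0,"rz": 0,"claw": 0},{"tx": 0,"ty": 0,"tz": 0.0215,"rx": 0,"ry": 0,"rz": 0,"claw": 0}]'

```text
time_s: 8.58
tool_pos: [0.4826, 0.0812, 0.061]
eef_rot: [-180.0, 0.0, 175.0]
force: [-6.5, 0.2, 11.2]
opening: 0.272
gripper_force: 60.5
```

Call:
drive_tool --deltas '[{"tx": 0,"ty": 0,"tz": 0,"rx": 0,"ry": 0,"rz": 0,"claw": 0},{"tx": 0,"ty": 0,"tz": 0,"rx": 0,"ry": 0,"rz": 0,"claw": 0},{"tx": 0,"ty": 0,"tz": -0.005,"rx": 0,"ry": 0,"rz": 0,"claw": 0},{"tx": 0,"ty": 0,"tz": -0.012,"rx": 0,"ry": 0,"rz": 0,"claw": 0},{"tx": 0,"ty": 0,"tz": -0.02,"rx": 0,"ry": 0,"rz": 0,"claw": 0},{"tx": 0,"ty": 0,"tz": -0.028,"rx": 0,"ry": 0,"rz": 0,"claw": 0},{"tx": 0,"ty": 0,"tz": -0.036,"rx": 0,"ry": 0,"rz": 0,"claw": 0},{"tx": 0,"ty": 0,"tz": -0.044,"rx": 0,"ry": 0,"rz": 0,"claw": 0},{"tx": 0,"ty": 0,"tz": -0.052,"rx": 0,"ry": 0,"rz": 0,"claw": 0},{"tx": 0,"ty": 0,"tz": -0.057,"rx": 0,"ry": 0,"rz": 0,"claw": 0}]'

```text
time_s: 9.42
tool_pos: [0.4831, 0.0812, 0.1182]
eef_rot: [180.0, 0.1, 175.0]
force: [0.3, -0.3, -1.5]
opening: 0.276
gripper_force: 58.8
```

Left block is sound: the pin went in to the collar. Now the middle.

Call:
drive_tool --deltas '[{"tx": 0,"ty": -0.01,"tz": 0,"rx": 0,"ry": 0,"rz": 0,"claw": 0},{"tx": 0.001,"ty": -0.03,"tz": 0,"rx": 0,"ry": 0,"rz": 0,"claw": 0},{"tx": 0.001,"ty": -0.05,"tz": 0,"rx": 0,"ry": 0,"rz": 0,"claw": 0},{"tx": 0.0015,"ty": -0.07,"tz": 0,"rx": 0,"ry": 0,"rz": 0,"claw": 0},{"tx": 0.0015,"ty": -0.09,"tz": 0,"rx": 0,"ry": 0,"rz": 0,"claw": 0},{"tx": 0.0015,"ty": -0.101,"tz": 0,"rx": 0,"ry": 0,"rz": 0,"claw": 0},{"tx": 0.0015,"ty": -0.101,"tz": 0,"rx": 0,"ry": 0,"rz": 0,"claw": 0},{"tx": 0.0015,"ty": -0.101,"tz": 0.004,"rx": 0,"ry": 0,"rz": 0,"claw": 0},{"tx": 0.0015,"ty": -0.101,"tz": 0.008,"rx": 0,"ry": 0,"rz": 0,"claw": 0},{"tx": 0.0015,"ty": -0.101,"tz": 0.01,"rx": 0,"ry": 0,"rz": 0,"claw": 0}]'

```text
time_s: 10.25
tool_pos: [0.472, -0.0185, 0.1059]
eef_rot: [180.0, -0.1, 175.0]
force: [0.3, 0.5, -1.7]
opening: 0.274
gripper_force: 59.0
```

Call:
drive_tool --deltas '[{"tx": 0,"ty": 0,"tz": 0.003,"rx": 0,"ry": 0,"rz": 0,"claw": 0},{"tx": 0,"ty": 0,"tz": 0.006,"rx": 0,"ry": 0,"rz": 0,"claw": 0},{"tx": 0,"ty": 0,"tz": 0.009,"rx": 0,"ry": 0,"rz": 0,"claw": 0},{"tx": 0,"ty": 0,"tz": 0.011,"rx": 0,"ry": 0,"rz": 0,"claw": 0},{"tx": 0,"ty": 0,"tz": 0.013,"rx": 0,"ry": 0,"rz": 0,"claw": 0},{"tx": 0,"ty": 0,"tz": 0.015,"rx": 0,"ry": 0,"rz": 0,"claw": 0},{"tx": 0,"ty": 0,"tz": 0.017,"rx": 0,"ry": 0,"rz": 0,"claw": 0},{"tx": 0,"ty": 0,"tz": 0.019,"rx": 0,"ry": 0,"rz": 0,"claw": 0},{"tx": 0,"ty": 0,"tz": 0.021,"rx": 0,"ry": 0,"rz": 0,"claw": 0},{"tx": 0,"ty": 0,"tz": 0.021,"rx": 0,"ry": 0,"rz": 0,"claw": 0}]'

```text
time_s: 11.08
tool_pos: [0.4721, -0.0192, 0.0853]
eef_rot: [180.0, -0.0, 175.0]
force: [-0.2, 0.0, -1.5]
opening: 0.27
gripper_force: 59.0
```

Entered. Same probing step.

Call:
drive_tool --deltas '[{"tx": 0,"ty": 0,"tz": 0.001,"rx": 0,"ry": 0,"rz": 0,"claw": 0},{"tx": 0,"ty": 0,"tz": 0.002,"rx": 0,"ry": 0,"rz": 0,"claw": 0},{"tx": 0,"ty": 0,"tz": 0.003,"rx": 0,"ry": 0,"rz": 0,"claw": 0},{"tx": 0,"ty": 0,"tz": 0.004,"rx": 0,"ry": 0,"rz": 0,"claw": 0},{"tx": 0,"ty": 0,"tz": 0.005,"rx": 0,"ry": 0,"rz": 0,"claw": 0},{"tx": 0,"ty": 0,"tz": 0.005,"rx": 0,"ry": 0,"rz": 0,"claw": 0},{"tx": 0,"ty": 0,"tz": 0.005,"rx": 0,"ry": 0,"rz": 0,"claw": 0},{"tx": 0,"ty": 0,"tz": 0.005,"rx": 0,"ry": 0,"rz": 0,"claw": 0},{"tx": 0,"ty": 0,"tz": 0.005,"rx": 0,"ry": 0,"rz": 0,"claw": 0},{"tx": 0,"ty": 0,"tz": 0.005,"rx": 0,"ry": 0,"rz": 0,"claw": 0}]'

```text
time_s: 11.92
tool_pos: [0.4724, -0.0193, 0.0809]
eef_rot: [180.0, 0.0, 175.0]
force: [-0.3, 0.5, -0.7]
opening: 0.274
gripper_force: 59.0
```

Call:
drive_tool --deltas '[{"tx": 0,"ty": 0,"tz": 0.002,"rx": 0,"ry": 0,"rz": 0,"claw": 0},{"tx": 0,"ty": 0,"tz": 0.004,"rx": 0,"ry": 0,"rz": 0,"claw": 0},{"tx": 0,"ty": 0,"tz": 0.007,"rx": 0,"ry": 0,"rz": 0,"claw": 0},{"tx": 0,"ty": 0,"tz": 0.01,"rx": 0,"ry": 0,"rz": 0,"claw": 0},{"tx": 0,"ty": 0,"tz": 0.013,"rx": 0,"ry": 0,"rz": 0,"claw": 0},{"tx": 0,"ty": 0,"tz": 0.016,"rx": 0,"ry": 0,"rz": 0,"claw": 0},{"tx": 0,"ty": 0,"tz": 0.0185,"rx": 0,"ry": 0,"rz": 0,"claw": 0},{"tx": 0,"ty": 0,"tz": 0.0205,"rx": 0,"ry": 0,"rz": 0,"claw": 0},{"tx": 0,"ty": 0,"tz": 0.021,"rx": 0,"ry": 0,"rz": 0,"claw": 0},{"tx": 0,"ty": 0,"tz": 0.021,"rx": 0,"ry": 0,"rz": 0,"claw": 0}]'

```text
time_s: 12.75
tool_pos: [0.4723, -0.0192, 0.061]
eef_rot: [-180.0, -0.0, 175.0]
force: [-7.2, 1.8, 12.3]
opening: 0.272
gripper_force: 60.9
```

Call:
drive_tool --deltas '[{"tx": 0,"ty": 0,"tz": 0,"rx": 0,"ry": 0,"rz": 0,"claw": 0},{"tx": 0,"ty": 0,"tz": 0,"rx": 0,"ry": 0,"rz": 0,"claw": 0},{"tx": 0,"ty": 0,"tz": -0.005,"rx": 0,"ry": 0,"rz": 0,"claw": 0},{"tx": 0,"ty": 0,"tz": -0.012,"rx": 0,"ry": 0,"rz": 0,"claw": 0},{"tx": 0,"ty": 0,"tz": -0.02,"rx": 0,"ry": 0,"rz": 0,"claw": 0},{"tx": 0,"ty": 0,"tz": -0.028,"rx": 0,"ry": 0,"rz": 0,"claw": 0},{"tx": 0,"ty": 0,"tz": -0.036,"rx": 0,"ry": 0,"rz": 0,"claw": 0},{"tx": 0,"ty": 0,"tz": -0.044,"rx": 0,"ry": 0,"rz": 0,"claw": 0},{"tx": 0,"ty": 0,"tz": -0.052,"rx": 0,"ry": 0,"rz": 0,"claw": 0},{"tx": 0,"ty": 0,"tz": -0.057,"rx": 0,"ry": 0,"rz": 0,"claw": 0}]'

```text
time_s: 13.58
tool_pos: [0.4728, -0.0194, 0.1182]
eef_rot: [-180.0, 0.1, 175.0]
force: [0.2, 0.1, -1.1]
opening: 0.271
gripper_force: 59.1
```

Middle is sound too. On to the right.

Call:
drive_tool --deltas '[{"tx": 0,"ty": -0.01,"tz": 0,"rx": 0,"ry": 0,"rz": 0,"claw": 0},{"tx": 0.001,"ty": -0.03,"tz": 0,"rx": 0,"ry": 0,"rz": 0,"claw": 0},{"tx": 0.001,"ty": -0.05,"tz": 0,"rx": 0,"ry": 0,"rz": 0,"claw": 0},{"tx": 0.001,"ty": -0.07,"tz": 0,"rx": 0,"ry": 0,"rz": 0,"claw": 0},{"tx": 0.001,"ty": -0.09,"tz": 0,"rx": 0,"ry": 0,"rz": 0,"claw": 0},{"tx": 0.001,"ty": -0.0995,"tz": 0,"rx": 0,"ry": 0,"rz": 0,"claw": 0},{"tx": 0.001,"ty": -0.0995,"tz": 0,"rx": 0,"ry": 0,"rz": 0,"claw": 0},{"tx": 0.001,"ty": -0.0995,"tz": 0.004,"rx": 0,"ry": 0,"rz": 0,"claw": 0},{"tx": 0.001,"ty": -0.0995,"tz": 0.008,"rx": 0,"ry": 0,"rz": 0,"claw": 0},{"tx": 0.001,"ty": -0.0995,"tz": 0.01,"rx": 0,"ry": 0,"rz": 0,"claw": 0}]'

```text
time_s: 14.42
tool_pos: [0.4624, -0.1173, 0.1059]
eef_rot: [180.0, -0.1, 175.1]
force: [-0.1, -0.1, -1.0]
opening: 0.277
gripper_force: 59.1
```

Call:
drive_tool --deltas '[{"tx": 0,"ty": 0,"tz": 0.003,"rx": 0,"ry": 0,"rz": 0,"claw": 0},{"tx": 0,"ty": 0,"tz": 0.006,"rx": 0,"ry": 0,"rz": 0,"claw": 0},{"tx": 0,"ty": 0,"tz": 0.009,"rx": 0,"ry": 0,"rz": 0,"claw": 0},{"tx": 0,"ty": 0,"tz": 0.011,"rx": 0,"ry": 0,"rz": 0,"claw": 0},{"tx": 0,"ty": 0,"tz": 0.013,"rx": 0,"ry": 0,"rz": 0,"claw": 0},{"tx": 0,"ty": 0,"tz": 0.015,"rx": 0,"ry": 0,"rz": 0,"claw": 0},{"tx": 0,"ty": 0,"tz": 0.017,"rx": 0,"ry": 0,"rz": 0,"claw": 0},{"tx": 0,"ty": 0,"tz": 0.019,"rx": 0,"ry": 0,"rz": 0,"claw": 0},{"tx": 0,"ty": 0,"tz": 0.02,"rx": 0,"ry": 0,"rz": 0,"claw": 0},{"tx": 0,"ty": 0,"tz": 0.02,"rx": 0,"ry": 0,"rz": 0,"claw": 0}]'

```text
time_s: 15.25
tool_pos: [0.4627, -0.1183, 0.0867]
eef_rot: [180.0, 0.0, 175.0]
force: [0.8, -0.4, -2.7]
opening: 0.277
gripper_force: 59.1
```

Call:
drive_tool --deltas '[{"tx": 0,"ty": 0,"tz": 0.0005,"rx": 0,"ry": 0,"rz": 0,"claw": 0},{"tx": 0,"ty": 0,"tz": 0.001,"rx": 0,"ry": 0,"rz": 0,"claw": 0},{"tx": 0,"ty": 0,"tz": 0.0015,"rx": 0,"ry": 0,"rz": 0,"claw": 0},{"tx": 0,"ty": 0,"tz": 0.002,"rx": 0,"ry": 0,"rz": 0,"claw": 0},{"tx": 0,"ty": 0,"tz": 0.0025,"rx": 0,"ry": 0,"rz": 0,"claw": 0},{"tx": 0,"ty": 0,"tz": 0.003,"rx": 0,"ry": 0,"rz": 0,"claw": 0},{"tx": 0,"ty": 0,"tz": 0.003,"rx": 0,"ry": 0,"rz": 0,"claw": 0},{"tx": 0,"ty": 0,"tz": 0.003,"rx": 0,"ry": 0,"rz": 0,"claw": 0},{"tx": 0,"ty": 0,"tz": 0.003,"rx": 0,"ry": 0,"rz": 0,"claw": 0},{"tx": 0,"ty": 0,"tz": 0.003,"rx": 0,"ry": 0,"rz": 0,"claw": 0}]'

```text
time_s: 16.08
tool_pos: [0.4629, -0.1184, 0.0847]
eef_rot: [-180.0, 0.0, 175.0]
force: [-2.2, 1.4, 6.4]
opening: 0.27
gripper_force: 60.3
```

Call:
drive_tool --deltas '[{"tx": 0,"ty": 0,"tz": 0.001,"rx": 0,"ry": 0,"rz": 0,"claw": 0},{"tx": 0,"ty": 0,"tz": 0.0015,"rx": 0,"ry": 0,"rz": 0,"claw": 0},{"tx": 0,"ty": 0,"tz": 0.0015,"rx": 0,"ry": 0,"rz": 0,"claw": 0},{"tx": 0,"ty": 0,"tz": 0.0015,"rx": 0,"ry": 0,"rz": 0,"claw": 0},{"tx": 0,"ty": 0,"tz": 0.0015,"rx": 0,"ry": 0,"rz": 0,"claw": 0},{"tx": 0,"ty": 0,"tz": 0.0015,"rx": 0,"ry": 0,"rz": 0,"claw": 0},{"tx": 0,"ty": 0,"tz": 0.0015,"rx": 0,"ry": 0,"rz": 0,"claw": 0},{"tx": 0,"ty": 0,"tz": 0.0015,"rx": 0,"ry": 0,"rz": 0,"claw": 0},{"tx": 0,"ty": 0,"tz": 0.0015,"rx": 0,"ry": 0,"rz": 0,"claw": 0},{"tx": 0,"ty": 0,"tz": 0.0015,"rx": 0,"ry": 0,"rz": 0,"claw": 0}]'

```text
time_s: 16.92
tool_pos: [0.4632, -0.1185, 0.0844]
eef_rot: [-180.0, 0.1, 175.0]
force: [-5.1, 4.0, 16.9]
opening: 0.276
gripper_force: 61.6
```

Call:
drive_tool --deltas '[{"tx": 0,"ty": 0,"tz": -0.005,"rx": 0,"ry": 0,"rz": 0,"claw": 0},{"tx": 0,"ty": 0,"tz": -0.015,"rx": 0,"ry": 0,"rz": 0,"claw": 0},{"tx": 0,"ty": 0,"tz": -0.028,"rx": 0,"ry": 0,"rz": 0,"claw": 0},{"tx": 0,"ty": 0,"tz": -0.042,"rx": 0,"ry": 0,"rz": 0,"claw": 0},{"tx": -0.01,"ty": 0,"tz": -0.055,"rx": 0,"ry": 0,"rz": 0,"claw": 0},{"tx": -0.03,"ty": 0,"tz": -0.065,"rx": 0,"ry": 0,"rz": 0,"claw": 0},{"tx": -0.055,"ty": 0,"tz": -0.068,"rx": 0,"ry": 0,"rz": 0,"claw": 0},{"tx": -0.085,"ty": 0,"tz": -0.068,"rx": 0,"ry": 0,"rz": 0,"claw": 0},{"tx": -0.11,"ty": 0,"tz": -0.068,"rx": 0,"ry": 0,"rz": 0,"claw": 0},{"tx": -0.12,"ty": 0,"tz": -0.068,"rx": 0,"ry": 0,"rz": 0,"claw": 0}]'

```text
time_s: 17.75
tool_pos: [0.5847, -0.1291, 0.1508]
eef_rot: [-180.0, 0.1, 175.0]
force: [0.1, -0.8, -1.5]
opening: 0.281
gripper_force: 58.9
```

Call:
drive_tool --deltas '[{"tx": -0.01,"ty": 0,"tz": 0,"rx": 0,"ry": 0,"rz": 0,"claw": 0},{"tx": -0.03,"ty": 0,"tz": 0,"rx": 0,"ry": 0,"rz": 0,"claw": 0},{"tx": -0.055,"ty": 0.001,"tz": 0,"rx": 0,"ry": 0,"rz": 0,"claw": 0},{"tx": -0.075,"ty": 0.0015,"tz": 0,"rx": 0,"ry": 0,"rz": 0,"claw": 0},{"tx": -0.0855,"ty": 0.0015,"tz": 0,"rx": 0,"ry": 0,"rz": 0,"claw": 0},{"tx": -0.0855,"ty": 0.0015,"tz": 0.01,"rx": 0,"ry": 0,"rz": 0,"claw": 0},{"tx": -0.0855,"ty": 0.0015,"tz": 0.02,"rx": 0,"ry": 0,"rz": 0,"claw": 0},{"tx": -0.0855,"ty": 0.0015,"tz": 0.03,"rx": 0,"ry": 0,"rz": 0,"claw": 0},{"tx": -0.0855,"ty": 0.0015,"tz": 0.035,"rx": 0,"ry": 0,"rz": 0,"claw": 0},{"tx": -0.0855,"ty": 0.0015,"tz": 0.035,"rx": 0,"ry": 0,"rz": 0,"claw": 0}]'

```text
time_s: 18.58
tool_pos: [0.6658, -0.1342, 0.113]
eef_rot: [179.9, -0.2, 175.0]
force: [-0.4, -0.3, -1.9]
opening: 0.274
gripper_force: 58.9
```

Run:
```python
from h import *
a=ctrl.camera("scene");s=ctrl.get_state();print(s["tool_pos"],s["eef_rot"],s["force"])
pic(a,205,85,315,205,5,"pics/v3.png")
```

```text
[ 0.6663172  -0.13440044  0.11423575] [ 1.79962873e+02 -1.11784263e-01  1.74987213e+02] [-0.64639185  0.86483804 -0.81543591]
```

View pics/v3.png

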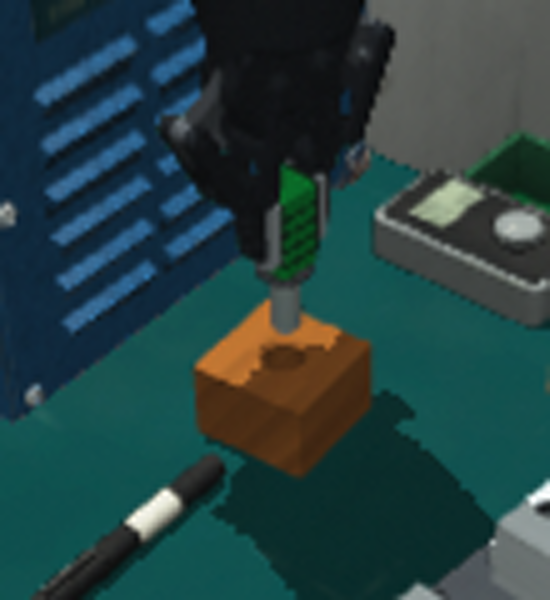

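The crop shows the pin tip at crop (285,330), in line above the stand's hole at (284,357). Lowering it.

Call:
drive_tool --deltas '[{"tx": -0.001,"ty": 0,"tz": 0.006,"rx": 0,"ry": 0,"rz": 0,"claw": 0},{"tx": -0.001,"ty": 0,"tz": 0.012,"rx": 0,"ry": 0,"rz": 0,"claw": 0},{"tx": -0.001,"ty": 0,"tz": 0.018,"rx": 0,"ry": 0,"rz": 0,"claw": 0},{"tx": -0.001,"ty": 0,"tz": 0.024,"rx": 0,"ry": 0,"rz": 0,"claw": 0},{"tx": -0.001,"ty": 0,"tz": 0.031,"rx": 0,"ry": 0,"rz": 0,"claw": 0},{"tx": -0.001,"ty": 0,"tz": 0.038,"rx": 0,"ry": 0,"rz": 0,"claw": 0},{"tx": -0.001,"ty": 0,"tz": 0.045,"rx": 0,"ry": 0,"rz": 0,"claw": 0},{"tx": -0.001,"ty": 0,"tz": 0.051,"rx": 0,"ry": 0,"rz": 0,"claw": 0},{"tx": -0.001,"ty": 0,"tz": 0.056,"rx": 0,"ry": 0,"rz": 0,"claw": 0},{"tx": -0.001,"ty": 0,"tz": 0.056,"rx": 0,"ry": 0,"rz": 0,"claw": 0}]'

```text
time_s: 19.47
tool_pos: [0.6678, -0.1345, 0.0577]
eef_rot: [180.0, -0.1, 175.0]
force: [0.8, -0.2, -2.1]
opening: 0.277
gripper_force: 58.9
```

Call:
drive_tool --deltas '[{"tx": 0,"ty": 0,"tz": 0.001,"rx": 0,"ry": 0,"rz": 0,"claw": 0},{"tx": 0,"ty": 0,"tz": 0.001,"rx": 0,"ry": 0,"rz": 0,"claw": 0.3},{"tx": 0,"ty": 0,"tz": 0.001,"rx": 0,"ry": 0,"rz": 0,"claw": 0.4},{"tx": 0,"ty": 0,"tz": 0.001,"rx": 0,"ry": 0,"rz": 0,"claw": 0.5},{"tx": 0,"ty": 0,"tz": 0.001,"rx": 0,"ry": 0,"rz": 0,"claw": 0.6},{"tx": 0,"ty": 0,"tz": 0.001,"rx": 0,"ry": 0,"rz": 0,"claw": 0.7},{"tx": 0,"ty": 0,"tz": 0.001,"rx": 0,"ry": 0,"rz": 0,"claw": 0.7},{"tx": 0,"ty": 0,"tz": -0.005,"rx": 0,"ry": 0,"rz": 0,"claw": 0.7},{"tx": 0,"ty": 0,"tz": -0.015,"rx": 0,"ry": 0,"rz": 0,"claw": 0.7},{"tx": 0,"ty": 0,"tz": -0.025,"rx": 0,"ry": 0,"rz": 0,"claw": 0.7}]'

```text
time_s: 20.3
tool_pos: [0.6684, -0.1348, 0.0853]
eef_rot: [180.0, -0.0, 175.0]
force: [0.6, 0.4, -0.6]
opening: 0.7
gripper_force: 0.0
```

Call:
drive_tool --deltas '[{"tx": 0,"ty": 0,"tz": -0.02,"rx": 0,"ry": 0,"rz": 0,"claw": 0.7},{"tx": 0,"ty": 0,"tz": -0.04,"rx": 0,"ry": 0,"rz": 0,"claw": 0.7},{"tx": 0,"ty": 0,"tz": -0.055,"rx": 0,"ry": 0,"rz": 0,"claw": 0.8},{"tx": 0.015,"ty": 0,"tz": -0.06,"rx": 0,"ry": 0,"rz": 0,"claw": 0.9},{"tx": 0.045,"ty": 0,"tz": -0.06,"rx": 0,"ry": 0,"rz": 0,"claw": 0.95},{"tx": 0.08,"ty": 0,"tz": -0.06,"rx": 0,"ry": 0,"rz": 0,"claw": 0.95},{"tx": 0.12,"ty": -0.0005,"tz": -0.06,"rx": 0,"ry": 0,"rz": 0,"claw": 0.95},{"tx": 0.16,"ty": -0.001,"tz": -0.055,"rx": 0,"ry": 0,"rz": 0,"claw": 0.95},{"tx": 0.195,"ty": -0.0015,"tz": -0.045,"rx": 0,"ry": 0,"rz": 0,"claw": 0.95},{"tx": 0.205,"ty": -0.0015,"tz": -0.035,"rx": 0,"ry": 0,"rz": 0,"claw": 0.95}]'

```text
time_s: 21.13
tool_pos: [0.461, -0.1177, 0.1201]
eef_rot: [-180.0, -0.0, 175.0]
force: [0.9, 0.2, -0.4]
opening: 0.953
gripper_force: 0.0
```

Run:
```python
from h import *
a=ctrl.camera("scene");s=ctrl.get_state();print(s["tool_pos"],s["eef_rot"],s["opening"],s["force"])
pic(a,225,100,370,245,4,"pics/v4.png")
```

```text
[ 0.46058155 -0.11747057  0.1182283 ] [ 1.79972586e+02 -1.00655243e-01  1.74969835e+02] 0.9548154667534665 [-0.06020939  0.33125772 -2.2890057 ]
```

View pics/v4.png

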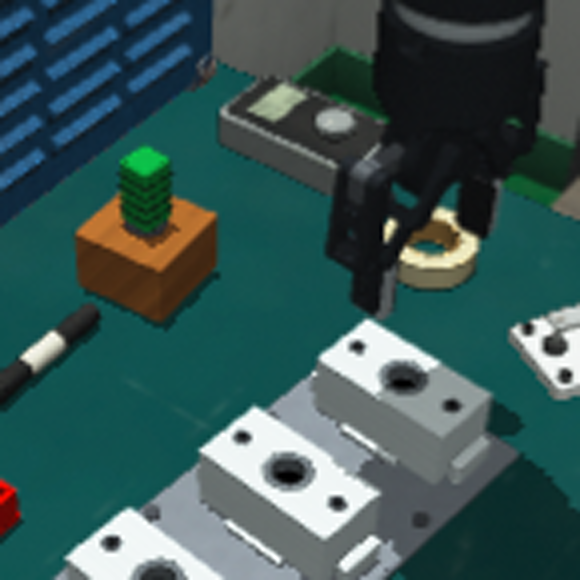

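The crop shows the gauge upright in its stand, and the right block seated with the open gripper above it. Descending to grip that block.

Call:
drive_tool --deltas '[{"tx": -0.002,"ty": 0,"tz": 0.01,"rx": 0,"ry": 0,"rz": 0,"claw": 0.95},{"tx": -0.002,"ty": 0,"tz": 0.022,"rx": 0,"ry": 0,"rz": 0,"claw": 0.95},{"tx": -0.002,"ty": 0,"tz": 0.034,"rx": 0,"ry": 0,"rz": 0,"claw": 0.95},{"tx": -0.002,"ty": 0,"tz": 0.046,"rx": 0,"ry": 0,"rz": 0,"claw": 0.95},{"tx": -0.002,"ty": 0,"tz": 0.058,"rx": 0,"ry": 0,"rz": 0,"claw": 0.95},{"tx": -0.002,"ty": 0,"tz": 0.07,"rx": 0,"ry": 0,"rz": 0,"claw": 0.95},{"tx": -0.002,"ty": 0,"tz": 0.08,"rx": 0,"ry": 0,"rz": 0,"claw": 0.95},{"tx": -0.002,"ty": 0,"tz": 0.09,"rx": 0,"ry": 0,"rz": 0,"claw": 0.95},{"tx": -0.002,"ty": 0,"tz": 0.096,"rx": 0,"ry": 0,"rz": 0,"claw": 0.95},{"tx": -0.002,"ty": 0,"tz": 0.096,"rx": 0,"ry": 0,"rz": 0,"claw": 0.95}]'

```text
time_s: 22.02
tool_pos: [0.4653, -0.1181, 0.0217]
eef_rot: [179.9, -0.1, 175.0]
force: [0.1, 0.1, -0.7]
opening: 0.951
gripper_force: 0.0
```

Call:
drive_tool --deltas '[{"tx": 0,"ty": 0,"tz": 0,"rx": 0,"ry": 0,"rz": 0,"claw": 0.8},{"tx": 0,"ty": 0,"tz": 0,"rx": 0,"ry": 0,"rz": 0,"claw": 0.7},{"tx": 0,"ty": 0,"tz": 0,"rx": 0,"ry": 0,"rz": 0,"claw": 0.6},{"tx": 0,"ty": 0,"tz": 0,"rx": 0,"ry": 0,"rz": 0,"claw": 0.57},{"tx": 0,"ty": 0,"tz": 0,"rx": 0,"ry": 0,"rz": 0,"claw": 0.54},{"tx": 0,"ty": 0,"tz": 0,"rx": 0,"ry": 0,"rz": 0,"claw": 0.5},{"tx": 0,"ty": 0,"tz": 0,"rx": 0,"ry": 0,"rz": 0,"claw": 0.4},{"tx": 0,"ty": 0,"tz": 0,"rx": 0,"ry": 0,"rz": 0,"claw": 0.3},{"tx": 0,"ty": 0,"tz": 0,"rx": 0,"ry": 0,"rz": 0,"claw": 0.2},{"tx": 0,"ty": 0,"tz": 0,"rx": 0,"ry": 0,"rz": 0,"claw": 0.2}]'

```text
time_s: 22.85
tool_pos: [0.4666, -0.1187, 0.0241]
eef_rot: [-180.0, 0.1, 175.0]
force: [-0.6, 1.2, 5.2]
opening: 0.526
gripper_force: 62.3
```

Call:
drive_tool --deltas '[{"tx": 0,"ty": 0,"tz": -0.005,"rx": 0,"ry": 0,"rz": 0,"claw": 0},{"tx": 0,"ty": 0,"tz": -0.02,"rx": 0,"ry": 0,"rz": 0,"claw": 0},{"tx": 0,"ty": 0,"tz": -0.04,"rx": 0,"ry": 0,"rz": 0,"claw": 0},{"tx": 0,"ty": 0,"tz": -0.06,"rx": 0,"ry": 0,"rz": 0,"claw": 0},{"tx": 0,"ty": 0,"tz": -0.08,"rx": 0,"ry": 0,"rz": 0,"claw": 0},{"tx": 0,"ty": 0,"tz": -0.09,"rx": 0,"ry": 0,"rz": 0,"claw": 0},{"tx": -0.01,"ty": 0.017,"tz": -0.09,"rx": 0,"ry": 0,"rz": 0,"claw": 0},{"tx": -0.025,"ty": 0.042,"tz": -0.09,"rx": 0,"ry": 0,"rz": 0,"claw": 0},{"tx": -0.04,"ty": 0.067,"tz": -0.09,"rx": 0,"ry": 0,"rz": 0,"claw": 0},{"tx": -0.055,"ty": 0.092,"tz": -0.09,"rx": 0,"ry": 0,"rz": 0,"claw": 0}]'

```text
time_s: 23.68
tool_pos: [0.5294, -0.0308, 0.1129]
eef_rot: [180.0, -0.0, 175.0]
force: [0.1, -0.5, -2.8]
opening: 0.523
gripper_force: 61.9
```

Call:
drive_tool --deltas '[{"tx": -0.015,"ty": 0.025,"tz": 0,"rx": 0,"ry": 0,"rz": 0,"claw": 0},{"tx": -0.03,"ty": 0.05,"tz": 0,"rx": 0,"ry": 0,"rz": 0,"claw": 0},{"tx": -0.045,"ty": 0.075,"tz": 0,"rx": 0,"ry": 0,"rz": 0,"claw": 0},{"tx": -0.06,"ty": 0.1,"tz": 0,"rx": 0,"ry": 0,"rz": 0,"claw": 0},{"tx": -0.075,"ty": 0.125,"tz": 0,"rx": 0,"ry": 0,"rz": 0,"claw": 0},{"tx": -0.09,"ty": 0.15,"tz": 0,"rx": 0,"ry": 0,"rz": 0,"claw": 0},{"tx": -0.102,"ty": 0.17,"tz": 0,"rx": 0,"ry": 0,"rz": 0,"claw": 0},{"tx": -0.11,"ty": 0.184,"tz": 0,"rx": 0,"ry": 0,"rz": 0,"claw": 0},{"tx": -0.11,"ty": 0.184,"tz": 0,"rx": 0,"ry": 0,"rz": 0,"claw": 0},{"tx": -0.11,"ty": 0.184,"tz": 0,"rx": 0,"ry": 0,"rz": 0,"claw": 0}]'

```text
time_s: 24.52
tool_pos: [0.6542, 0.1426, 0.1122]
eef_rot: [-180.0, -0.1, 175.1]
force: [0.6, -0.3, -2.1]
opening: 0.526
gripper_force: 61.9
```

Run:
```python
from h import *
a=ctrl.camera("scene");s=ctrl.get_state();print(s["tool_pos"],s["eef_rot"],s["opening"],s["force"])
pic(a,115,110,260,290,3,"pics/v5.png")
```

```text
[0.65405929 0.14185229 0.11244263] [-1.79975532e+02 -8.21585215e-02  1.75020365e+02] 0.5266228331197083 [-0.45905246 -0.0353546  -3.05779302]
```

View pics/v5.png

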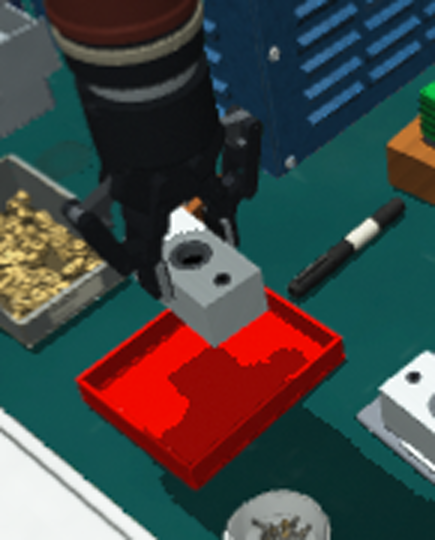

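The crop shows the block held level above the tray. Lowering it.

Call:
drive_tool --deltas '[{"tx": 0,"ty": 0,"tz": 0.008,"rx": 0,"ry": 0,"rz": 0,"claw": 0},{"tx": 0,"ty": 0,"tz": 0.02,"rx": 0,"ry": 0,"rz": 0,"claw": 0},{"tx": 0,"ty": 0,"tz": 0.034,"rx": 0,"ry": 0,"rz": 0,"claw": 0},{"tx": 0,"ty": 0,"tz": 0.048,"rx": 0,"ry": 0,"rz": 0,"claw": 0},{"tx": 0,"ty": 0,"tz": 0.06,"rx": 0,"ry": 0,"rz": 0,"claw": 0},{"tx": 0,"ty": 0,"tz": 0.07,"rx": 0,"ry": 0,"rz": 0,"claw": 0},{"tx": 0,"ty": 0,"tz": 0.08,"rx": 0,"ry": 0,"rz": 0,"claw": 0},{"tx": 0,"ty": 0,"tz": 0.087,"rx": 0,"ry": 0,"rz": 0,"claw": 0},{"tx": 0,"ty": 0,"tz": 0.091,"rx": 0,"ry": 0,"rz": 0,"claw": 0},{"tx": 0,"ty": 0,"tz": 0.091,"rx": 0,"ry": 0,"rz": 0,"claw": 0}]'

```text
time_s: 25.4
tool_pos: [0.6541, 0.142, 0.0212]
eef_rot: [-180.0, -0.1, 175.0]
force: [-1.0, 0.2, -2.7]
opening: 0.527
gripper_force: 62.0
```

Call:
drive_tool --deltas '[{"tx": 0,"ty": 0,"tz": 0.0005,"rx": 0,"ry": 0,"rz": 0,"claw": 0},{"tx": 0,"ty": 0,"tz": 0.001,"rx": 0,"ry": 0,"rz": 0,"claw": 0},{"tx": 0,"ty": 0,"tz": 0.0015,"rx": 0,"ry": 0,"rz": 0,"claw": 0},{"tx": 0,"ty": 0,"tz": 0.002,"rx": 0,"ry": 0,"rz": 0,"claw": 0},{"tx": 0,"ty": 0,"tz": 0.002,"rx": 0,"ry": 0,"rz": 0,"claw": 0},{"tx": 0,"ty": 0,"tz": 0.002,"rx": 0,"ry": 0,"rz": 0,"claw": 0},{"tx": 0,"ty": 0,"tz": 0.002,"rx": 0,"ry": 0,"rz": 0,"claw": 0},{"tx": 0,"ty": 0,"tz": 0.002,"rx": 0,"ry": 0,"rz": 0,"claw": 0},{"tx": 0,"ty": 0,"tz": 0.002,"rx": 0,"ry": 0,"rz": 0,"claw": 0},{"tx": 0,"ty": 0,"tz": 0.002,"rx": 0,"ry": 0,"rz": 0,"claw": 0}]'

```text
time_s: 26.23
tool_pos: [0.6546, 0.142, 0.0203]
eef_rot: [180.0, 0.0, 175.0]
force: [-0.9, -0.3, -2.4]
opening: 0.525
gripper_force: 62.0
```

Call:
drive_tool --deltas '[{"tx": 0,"ty": 0,"tz": 0.0005,"rx": 0,"ry": 0,"rz": 0,"claw": 0},{"tx": 0,"ty": 0,"tz": 0.001,"rx": 0,"ry": 0,"rz": 0,"claw": 0},{"tx": 0,"ty": 0,"tz": 0.0015,"rx": 0,"ry": 0,"rz": 0,"claw": 0},{"tx": 0,"ty": 0,"tz": 0.002,"rx": 0,"ry": 0,"rz": 0,"claw": 0},{"tx": 0,"ty": 0,"tz": 0.002,"rx": 0,"ry": 0,"rz": 0,"claw": 0},{"tx": 0,"ty": 0,"tz": 0.002,"rx": 0,"ry": 0,"rz": 0,"claw": 0},{"tx": 0,"ty": 0,"tz": 0.002,"rx": 0,"ry": 0,"rz": 0,"claw": 0},{"tx": 0,"ty": 0,"tz": 0.002,"rx": 0,"ry": 0,"rz": 0,"claw": 0},{"tx": 0,"ty": 0,"tz": 0.002,"rx": 0,"ry": 0,"rz": 0,"claw": 0},{"tx": 0,"ty": 0,"tz": 0.002,"rx": 0,"ry": 0,"rz": 0,"claw": 0}]'

```text
time_s: 27.07
tool_pos: [0.6547, 0.142, 0.0201]
eef_rot: [-180.0, 0.0, 175.0]
force: [-7.1, -1.7, 12.5]
opening: 0.526
gripper_force: 63.9
```

On the floor. Release and retreat.

Call:
drive_tool --deltas '[{"tx": 0,"ty": 0,"tz": -0.001,"rx": 0,"ry": 0,"rz": 0,"claw": 0.5},{"tx": 0,"ty": 0,"tz": -0.001,"rx": 0,"ry": 0,"rz": 0,"claw": 0.6},{"tx": 0,"ty": 0,"tz": -0.001,"rx": 0,"ry": 0,"rz": 0,"claw": 0.7},{"tx": 0,"ty": 0,"tz": -0.001,"rx": 0,"ry": 0,"rz": 0,"claw": 0.75},{"tx": 0,"ty": 0,"tz": -0.001,"rx": 0,"ry": 0,"rz": 0,"claw": 0.75},{"tx": 0,"ty": 0,"tz": -0.001,"rx": 0,"ry": 0,"rz": 0,"claw": 0.75},{"tx": 0,"ty": 0,"tz": -0.01,"rx": 0,"ry": 0,"rz": 0,"claw": 0.75},{"tx": 0,"ty": 0,"tz": -0.025,"rx": 0,"ry": 0,"rz": 0,"claw": 0.75},{"tx": 0,"ty": 0,"tz": -0.045,"rx": 0,"ry": 0,"rz": 0,"claw": 0.75},{"tx": 0,"ty": 0,"tz": -0.065,"rx": 0,"ry": 0,"rz": 0,"claw": 0.75}]'

```text
time_s: 27.9
tool_pos: [0.6543, 0.1419, 0.0843]
eef_rot: [180.0, -0.0, 175.0]
force: [0.3, -1.1, -0.1]
opening: 0.75
gripper_force: 0.0
```

Call:
drive_tool --deltas '[{"tx": 0,"ty": 0,"tz": -0.02,"rx": 0,"ry": 0,"rz": 0,"claw": 0.75},{"tx": 0,"ty": 0,"tz": -0.05,"rx": 0,"ry": 0,"rz": 0,"claw": 0.75},{"tx": 0,"ty": 0,"tz": -0.08,"rx": 0,"ry": 0,"rz": 0,"claw": 0.75},{"tx": 0.02,"ty": 0,"tz": -0.11,"rx": 0,"ry": 0,"rz": 0,"claw": 0.75},{"tx": 0.05,"ty": 0,"tz": -0.12,"rx": 0,"ry": 0,"rz": 0,"claw": 0.75},{"tx": 0.09,"ty": 0,"tz": -0.12,"rx": 0,"ry": 0,"rz": 0,"claw": 0.75},{"tx": 0.13,"ty": 0,"tz": -0.12,"rx": 0,"ry": 0,"rz": 0,"claw": 0.75},{"tx": 0.17,"ty": 0,"tz": -0.12,"rx": 0,"ry": 0,"rz": 0,"claw": 0.75},{"tx": 0.2,"ty": 0,"tz": -0.12,"rx": 0,"ry": 0,"rz": 0,"claw": 0.75},{"tx": 0.2,"ty": 0,"tz": -0.12,"rx": 0,"ry": 0,"rz": 0,"claw": 0.75}]'

```text
time_s: 28.73
tool_pos: [0.4508, 0.1603, 0.2042]
eef_rot: [180.0, -0.0, 175.1]
force: [0.1, -0.3, 0.5]
opening: 0.753
gripper_force: 0.0
```

Run:
```python
from h import *
a=ctrl.camera("scene");s=ctrl.get_state();print(s["tool_pos"],s["opening"],s["force"])
pic(a,130,110,370,290,3,"pics/v6.png")
```

```text
[0.45349764 0.15993304 0.20448166] 0.7494236453877132 [ 0.66617711 -0.02616068  0.58449481]
```

View pics/v6.png

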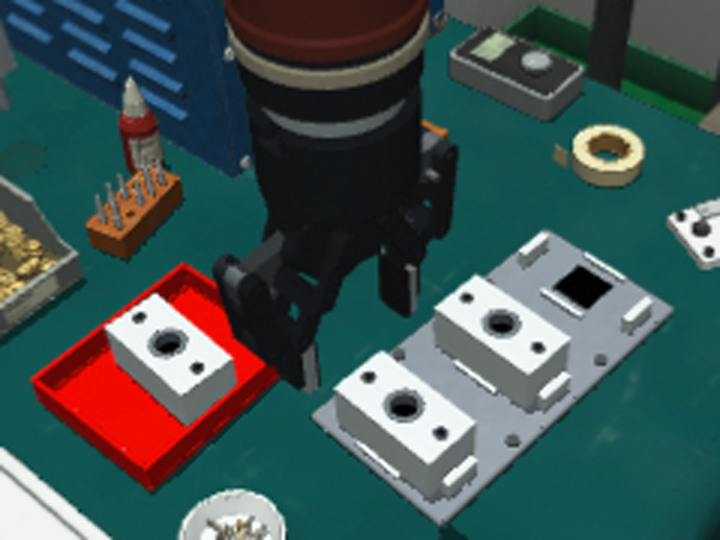

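The crop shows the block flat in the tray with its bore at crop (168,343), and the two sound blocks seated in their nests. The gripper is clear of everything.

```bash
python3 -c "
from plant import ctrl
print(ctrl.hand_in())"
```

```text
the job is handed in; nothing more can be done
None
```

I gauged all three blocks: the left and middle are sound and still in their nests, the right one stopped the pin about 12 mm down and now lies flat in the reject tray, the gauge is back in its stand, and I handed the job in at about 29 s (no verdict was returned).

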